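# Centre-punch the last hinge screw hole

## Task

One countersunk screw hole of the strap hinge on the door part is still empty: take the automatic centre punch out of the drill block, set its nose in that hole, hold it upright and press it gently straight down until its spring snaps, then stop at once, without ramming it on against its stop and without setting it off anywhere else. Then stand the punch back in its hole in the drill block, fully down and upright, and let go. Leave everything else on the bench where it is.

Things in the scene. Friction and masses are not known exactly. Their poses are not given: they have to be found in the camera images.
- punch: Automatic centre punch, steel, brass cap, loose, 0.2 kg; starts upright, nose down, in the drill block. Origin: on its axis, underside of its collar; z along the axis up to the cap. Collar 22 mm diameter, z 0 to 6 mm; ribbed round grip 16 mm diameter, z 6 to 46, grasp here (fingertips may bear on the collar); cap 18 mm diameter, z 46 to 62. Below the collar: barrel, then nose (see punch_axis).
- punch_axis (a point): Point on the punch's axis 30 mm below its origin, fixed to the grip, axes as punch. The barrel (11 mm diameter) ends 17 to 27 mm below the origin, the nose (8 mm rod, conical end, flat tip 4.5 mm) 35 to 45 mm below: the barrel is screwed to another setting each time, so find the tip by touch. At the snap the tip is within 6 mm of this point.
- punch_nose (a joint): How far the nose is pushed in, m: 0 fully out, 0.0125 hard on its stop. It yields from about 5 N; the force climbs steadily to 14 to 15 N at about 9 mm, then the sear trips and by 12 mm it has fallen below 3 N (the snap; tripped from 10.5 mm on) and stays low up to the stop, where it is rigid and over 24 N would spoil the point. Lifted off, the nose springs out by itself.
- door: Piece of a plank door and its jamb, fixed between bench dogs: 255 x 168 mm, 22 mm thick. Origin: centre of its underside, on the bench; x runs along the dark steel strap hinge from the knuckle (at x = -57 mm, 10 mm above the wood) to the strap's round end, z up. Strap 36 mm wide, 3 mm thick. Two holes of the strap hold screws; the one between them is empty.
- hole (a point): Centre of the mouth of the empty hole, on top of the strap, 25 mm above the bench. Countersunk: 12 mm diameter at the top, 7 mm at the bottom, 3 mm deep, bare wood at the bottom, where the nose's tip comes to rest. Fixed to the door part, axes as door.
- block: Drill block of wood fixed to the bench, 170 x 60 mm, 55 mm high, with the punch's hole towards its -x end and eight drill bits standing up to 38 mm out of the other half. Origin: centre of its underside; x along its length, z up.
- block_hole (a point): Centre of the mouth of the punch's hole, on the block's top (z = 55 mm), 50 mm from the block's centre towards -x. Vertical through hole, 14 mm diameter with a 3 mm chamfer. Stored, the punch's collar rests on the mouth: punch's origin is then at this point.
- pencil: Carpenter's pencil, 160 mm, 7 mm thick, lying on the door part beside the strap, along the door's x. Bystander. Origin: underside near its middle.
- chisel: Chisel, 230 mm long, lying on the bench. Bystander. Origin: underside at its middle.
- tape: Tape measure, 66 x 34 x 60 mm. Bystander. Origin: underside.
- glue: White bottle of glue, 62 mm diameter, 165 mm tall. Bystander. Origin: underside.
- tin: Open tin of brass screws, 72 mm diameter, 42 mm tall. Bystander. Origin: underside.
- driver: Screwdriver with a wooden handle, 190 mm long. Bystander. Origin: underside at its middle.

How it is judged:
On the way, in this order (a step that is already met when the one before it is completed fails the run):
1. the punch is lifted out of the drill block (z of punch in the frame of block_hole above 0.045 m), for 0.1 s.
2. the punch stands upright (within 0.12 rad) with its nose in the empty hole, its axis within 2.5 mm of the hole's centre, and is pressed until the sear has tripped (nose in by more than 10.5 mm) (value of joint punch_nose above 0.0105 m and horizontal distance between punch_axis and hole below 0.0025 m and angle between punch's own z axis and vertical below 0.12 rad), for 0.1 s.
3. the punch is lifted off the hole and its nose has sprung out (value of joint punch_nose below 0.002 m and z of punch in the frame of hole above 0.05 m), for 0.1 s.
At the end, for the whole second after the job is handed in: The punch, once tripped in the empty hole, stands again in its hole in the drill block: collar on the block's top within 4 mm, axis within 4 mm of the hole's, upright within 0.12 rad, nose out, at rest and released (horizontal distance between punch and block_hole below 0.004 m and z of punch in the frame of block_hole between -0.004 and 0.004 m and angle between punch's own z axis and vertical below 0.12 rad and linear speed of punch below 0.02 m/s and contact force between the fingers and punch below 0.1 N and value of joint punch_nose below 0.002 m); the robot touches nothing.
It fails at once if the punch bears on the door part or its hinge with more than 24 N (rammed past the snap) (contact force between punch and door above 24 N).
It fails at once if the punch is set off anywhere but in the empty hole (nose in by more than 10 mm with the axis more than 5 mm from the hole) (value of joint punch_nose above 0.01 m and horizontal distance between punch_axis and hole above 0.005 m).
It fails at once if another thing on the bench is moved by more than 20 mm (distance of any of pencil, chisel, tape, glue, tin, driver from where it was at the start of the episode above 0.02 m).
It also fails if it takes over 58 s, if anything falls off the work surface, if the arm or the gripper's body presses on something with over 40 N, if the wrist force passes 120 N, or if a joint passes its speed limit or range.

## Robot

A 6-joint arm with a two-finger parallel gripper is mounted at the origin on the work surface. World frame = base frame: x ahead of the robot, y to its left, z up, the work surface at z = 0. Lengths are in m, angles in rad, forces in N, time in s.
With the tool pointing down it reaches from about 0.225 to 0.875 m from the base axis. Payload 3.4 kg.
Tool frame: the origin (TCP) lies on the centre line of the jaws, within the pads' length; the fingertips stand 19 mm ahead of it and the grasp point (between the pads) is the TCP (nose_length is the distance from the TCP to the fingertips, in m); z points along the fingers, y is the direction in which the jaws open and shut (so a half turn about z gives the same grasp; the last joint's range is limited). The gripper opens to 85 mm and grips with 20 to 120 N. Pads are 22 mm wide; open, the fingers measure 114 mm over their backs; the gripper's body (76 mm by 85 mm) begins 54 mm behind the grasp point. The pads swing forward as they close: fully open they stand 13 mm farther back than shut.
Start: joints at [-1.393, 0.276, 1.505, -0, 1.361, -0.121], TCP at [0.169, -0.55, 0.25] pointing down, gripper open.
Joint ranges: [-2.89, 2.89], [-0.75, 2.08], [0.22, 2.7], [-1.18, 4.32], [0.11, 2.71], [-2.7, 2.7]. Speed limits (rad/s): [2.57, 2.57, 3.14, 3.14, 3.14, 3.14].

## Interface

Orientations are given as a unit quaternion [w, x, y, z].
In Python, from rig import * gives the robot as it stands.
- The arm moves only by the shell command python3 -m jog 'ROWS' [OPENING] [FORCE]. ROWS is JSON, one flat list of numbers, 6 for each row, row after row: the shift along the tool's x, y, z in mm, then the turn, a rotation vector about the tool's x, y, z in degrees. In form: [tx, ty, tz, wx, wy, wz, tx, ty, tz, wx, wy, wz, ...]. A call has 1 to 10 rows; each row is the pose to reach, as a shift and turn from the pose commanded when the call began, along the tool's axes at that moment; what a row does not reach only later rows make up. A row lasts 1/8 s, in which the tool goes at most 62.5 mm and 10.7 degrees, less where a joint would pass 70% of its speed; a pose out of reach is approached as far as the arm can. A call with a gripper value outside its range is refused whole. OPENING is the closure, from 0 (fully open) to 1 (shut), set as the call begins (- or left out, the last holds). The fingers move at their own pace and stop on an object; FORCE is the grip in N (left out, the last holds). Time passes only in rows, so rows that repeat a pose let the fingers close. It gives the time, the measured TCP pose, the force and the opening at its end, in the units of the state.
- get_state(): the state, without advancing time (a new reading comes with each control period).
- get_image(name): name is "scene" or "top" or "wrist"; returns a dict with "frame" (384x512x3 uint8, red, green, blue), "camera_matrix" (3x3 intrinsics, pixels), "rvec" (rotation vector, rad) and "tvec" (3), from world to camera coordinates, as OpenCV has them. Camera axes: x right, y down, z forward; pixel columns grow to the right and rows downward; lengths in m; the calibration is good to about 2 mm. The wrist camera is an equidistant fisheye: a pixel r from the principal point sees the ray r / f radians off the axis. A picture is of the moment at which its call begins. There is no depth.
- sign_off(): hands the job in, once; it reports no verdict.
The state is a dict: "clock": time; "qpos": joint angles; "qd": joint speeds; "effort": joint torques, N m; "position": TCP position; "ee_rot": TCP orientation; "contact_force": force on the tool from outside, world axes, zero at the start; "moment": the same for the moment, N m; "width": finger opening in m.
Only numpy, scipy, OpenCV 4.12 (cv2) and the standard library are available. Lean on these libraries where they do the work, as an engineer would, in place of code of your own. Each camera call takes 0.05 s, during which the arm holds its last target.

## Working session

There is one attempt and no reset: what is moved stays moved. The work goes in short steps, Python scripts to look and compute and a shell command to move; the robot and the scene stay as the last step left them, time stands still between calls to the robot, and variables do not carry over. Pictures are saved under pics/ and viewed, and the job is handed in when it is done.

```bash
mkdir -p pics; ls; cat > h.py <<'E'
from rig import *
import numpy as np, cv2, sys
def snap(n,tag):
    d=get_image(n); cv2.imwrite(f'pics/{tag}.png',cv2.cvtColor(d['frame'],cv2.COLOR_RGB2BGR)); np.savez(f'pics/{tag}.npz',**d); return d
def ray(d,u,v):
    R,_=cv2.Rodrigues(np.array(d['rvec'],float)); t=np.array(d['tvec'],float).reshape(3); K=np.array(d['camera_matrix'])
    p=R.T@np.array([(u-K[0,2])/K[0,0],(v-K[1,2])/K[1,1],1]); return -R.T@t,p/np.linalg.norm(p)
def onz(d,u,v,z):
    c,r=ray(d,u,v); return c+r*(z-c[2])/r[2]
def proj(d,P):
    K=np.array(d['camera_matrix']);return cv2.projectPoints(np.array(P,float).reshape(-1,1,3),np.array(d['rvec'],float),np.array(d['tvec'],float),K,None)[0].reshape(-1,2)
E
python3 - <<'E'
from h import *
for n in ['scene','top','wrist']:
    d=snap(n,n+'0'); print(n,d['camera_matrix'],d['rvec'],d['tvec'])
print(get_state())
E
```

```text
pics
scene [[404.65013731   0.         260.04685108]
 [  0.         404.65013731 195.90779433]
 [  0.           0.           1.        ]] [ 2.09869979  1.61335165 -0.48355279] [-0.12839384 -0.39254677  1.59907174]
top [[363.55791474   0.         251.62750936]
 [  0.         363.55791474 192.84929492]
 [  0.           0.           1.        ]] [ 2.1454696  -2.10366143  0.18594559] [0.01051197 0.53639607 0.86331286]
wrist [[297.31863964   0.         261.46971997]
 [  0.         297.31863964 195.18842216]
 [  0.           0.           1.        ]] [-2.31424818  1.70657751  0.27483995] [-0.57409014 -0.04110761  0.38059053]
{'clock': 0.15, 'qpos': array([-1.39301035e+00,  2.76458503e-01,  1.50584547e+00,  3.55462150e-05,
        1.36068764e+00, -1.21006734e-01]), 'qd': array([-5.54369495e-05, -1.96302893e-03, -5.41855779e-03, -3.73572410e-04,
       -2.53102385e-04, -1.15784761e-03]), 'effort': array([ 9.49841387e-05, -4.17142797e+01, -2.46032542e+01, -2.42330725e-04,
        7.62421405e-03,  1.34763471e-05]), 'position': array([ 0.16919887, -0.54916259,  0.24963214]), 'ee_rot': array([-6.99691847e-04,  9.88861417e-01,  1.48837526e-01, -2.48267100e-06]), 'contact_force': array([ 0.62380494, -0.05596019,  0.56919634]), 'moment': array([-0.04453712,  0.03046071, -0.06730597]), 'width': 0.08546013951226786}
```

View pics/scene0.png

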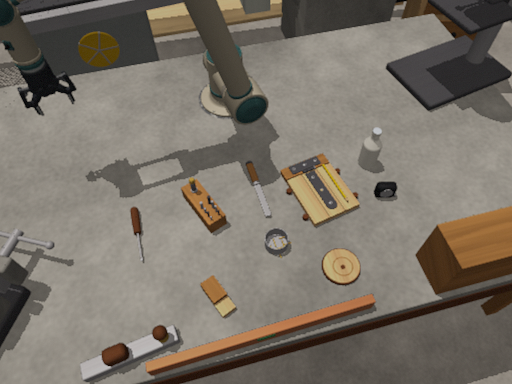

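View pics/top0.png

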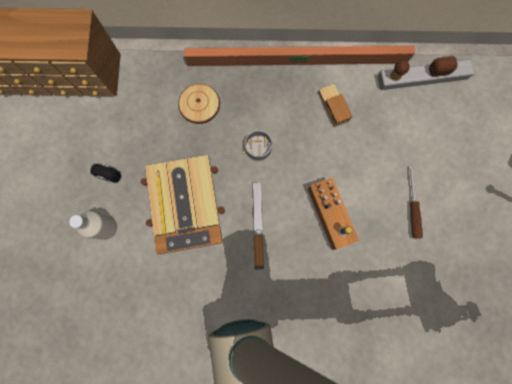

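View pics/wrist0.png

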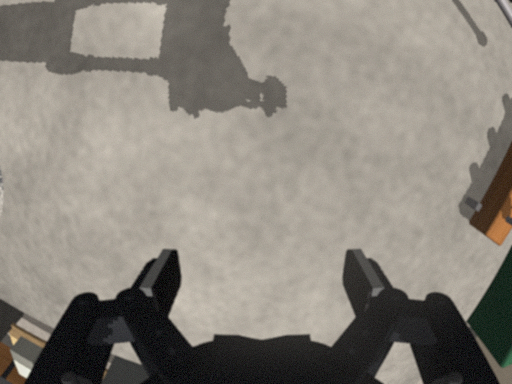

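The top view shows the punch's cap at about (347,231) on the block, and the strap at about (181,197) with two screws. I'll enlarge both.

```bash
python3 - <<'E'
from h import *
d=dict(np.load('pics/top0.npz')); s=dict(np.load('pics/scene0.npz'))
def crop(d,x,y,w,h,k): return cv2.resize(cv2.cvtColor(d['frame'],cv2.COLOR_RGB2BGR)[y:y+h,x:x+w],None,fx=k,fy=k,interpolation=cv2.INTER_CUBIC)
a=crop(d,300,170,70,85,7);b=crop(d,140,150,90,110,5)
cv2.imwrite('pics/ca.png',a);cv2.imwrite('pics/cb.png',b)
cv2.imwrite('pics/cc.png',crop(s,170,165,70,75,8));
for n,(u,v,z) in dict(cap=(347,231,.117),bs=(333,213,.055),strap=(181,197,.025)).items(): print(n,onz(d,u,v,z))
E
```

```text
cap [ 0.43976777 -0.19771657  0.117     ]
bs [ 0.48833887 -0.18034989  0.055     ]
strap [0.52600206 0.20249893 0.025     ]
```

View pics/ca.png

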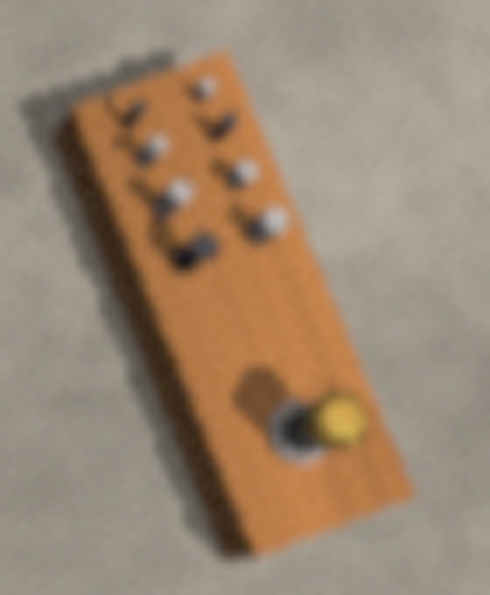

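View pics/cb.png

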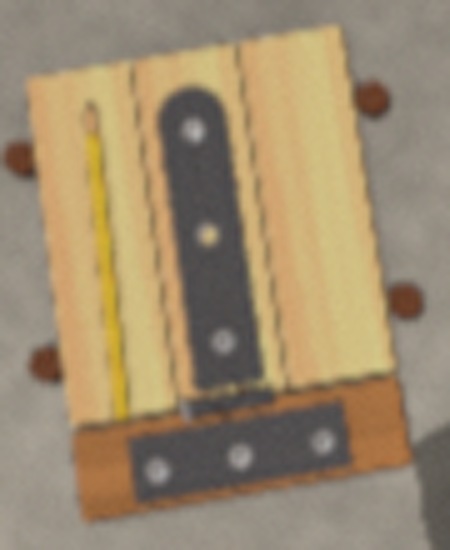

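View pics/cc.png

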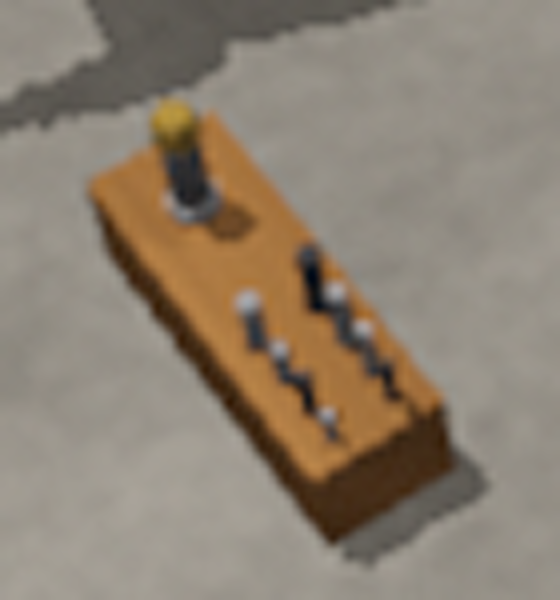

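```bash
python3 - <<'E'
from h import *
d=dict(np.load('pics/top0.npz')); s=dict(np.load('pics/scene0.npz'))
A=lambda x,y:(300+x/7-.43,170+y/7-.43); B=lambda x,y:(140+x/5-.4,150+y/5-.4); C=lambda x,y:(170+x/8-.44,165+y/8-.44)
print('cap',onz(d,*A(341,418),.117),'collar',onz(d,*A(298,432),.060))
print('capS',onz(s,*C(174,118),.115),'collarS',onz(s,*C(192,203),.060))
cs=[onz(d,*A(*p),.055)[:2] for p in [(228,52),(412,492),(255,555),(72,103)]]
c=np.mean(cs,0); ax=(cs[0]+cs[3]-cs[1]-cs[2]); ax/=np.linalg.norm(ax); print(cs,'c',c,'ax',ax,np.degrees(np.arctan2(ax[1],ax[0])),'hole',c-.05*ax)
print('hole',onz(d,*B(208,234),.0235)); a,b=onz(d,*B(193,130),.025),onz(d,*B(223,341),.025); print('screws',a,b,(a+b)/2,np.degrees(np.arctan2(*(a-b)[1::-1])))
# scene hole
print('proj hole scene',proj(s,[onz(d,*B(208,234),.0235)]))
b2=cv2.resize(cv2.cvtColor(s['frame'],cv2.COLOR_RGB2BGR)[150:230,275:365],None,fx=7,fy=7,interpolation=cv2.INTER_CUBIC);cv2.imwrite('pics/cd.png',b2)
st=get_state();print(cv2.Rodrigues(np.array(get_image('wrist')['rvec']))[0])
E
```

```text
cap [ 0.44371689 -0.20073646  0.117     ] collar [ 0.44344973 -0.20052143  0.06      ]
capS [ 0.44475449 -0.20218016  0.115     ] collarS [ 0.44683488 -0.20351246  0.06      ]
[array([ 0.5791871 , -0.18001974]), array([ 0.42384566, -0.24075173]), array([ 0.40112762, -0.18584829]), array([ 0.55945715, -0.12402277])] c [ 0.49090438 -0.18266063] ax [0.93142737 0.36392726] 21.34157919828557 hole [ 0.44433301 -0.200857  ]
hole [0.52782734 0.20237597 0.0235    ]
screws [0.58220276 0.2128687  0.025     ] [0.47254498 0.19141332 0.025     ] [0.52737387 0.20214101 0.025     ] 11.070503558689321
proj hole scene [[321.6016015  189.32139092]]
[[ 0.29518771 -0.95543745 -0.00186873]
 [-0.90780909 -0.28108144  0.31124889]
 [-0.29790411 -0.0901804  -0.95032659]]
```

View pics/cd.png

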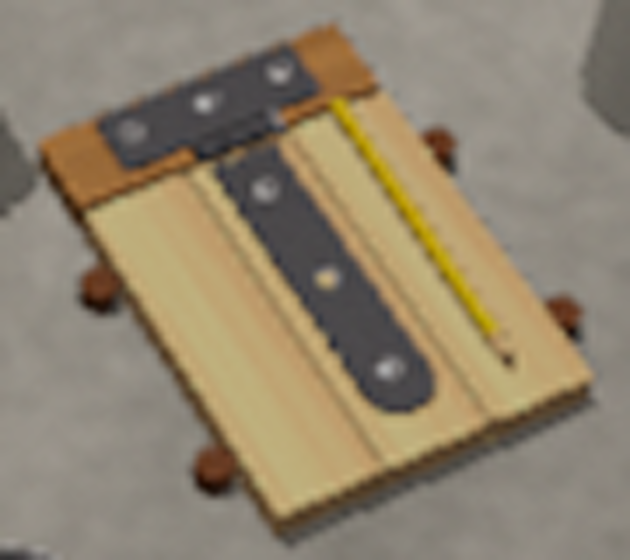

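```bash
cat >> h.py <<'E'
from scipy.spatial.transform import Rotation as Ro
def Rtool(st): q=np.array(st['ee_rot']); return Ro.from_quat([q[1],q[2],q[3],q[0]]).as_matrix()
def wray(d,u,v):
    K=np.array(d['camera_matrix']); R,_=cv2.Rodrigues(np.array(d['rvec'],float)); t=np.array(d['tvec'],float).reshape(3)
    x=np.array([(u-K[0,2])/K[0,0],(v-K[1,2])/K[1,1]]); r=np.linalg.norm(x)
    p=np.array([*(x/r*np.sin(r)),np.cos(r)]) if r>0 else np.array([0,0,1.]); return -R.T@t,R.T@p
def wonz(d,u,v,z):
    c,r=wray(d,u,v); return c+r*(z-c[2])/r[2]
def wproj(d,P):
    R,_=cv2.Rodrigues(np.array(d['rvec'],float)); t=np.array(d['tvec'],float).reshape(3); K=np.array(d['camera_matrix'])
    o=[]
    for p in np.atleast_2d(P):
        q=R@p+t; th=np.arctan2(np.hypot(q[0],q[1]),q[2]); k=th/np.hypot(q[0],q[1]); o.append([K[0,0]*q[0]*k+K[0,2],K[1,1]*q[1]*k+K[1,2]])
    return np.array(o)
def go(target,yawdeg):
    "shift in tool axes (mm) and turn (deg) to put tool at target, straight down, tool x at yaw"
    st=get_state(); R=Rtool(st); c,s=np.cos(np.radians(yawdeg)),np.sin(np.radians(yawdeg))
    Rt=np.array([[c,s,0],[s,-c,0],[0,0,-1]]); 
    print('t',round(st['clock'],2),'pos',np.round(st['position'],4),'yaw',round(np.degrees(np.arctan2(R[1,0],R[0,0])),2),'tilt',np.round(R[:2,2],4),'F',np.round(st['contact_force'],1),'w',round(st['width'],4))
    print('shift mm',np.round(R.T@(np.array(target)-st['position'])*1000,1),'turn',np.round(np.degrees(Ro.from_matrix(R.T@Rt).as_rotvec()),2))
E
python3 - <<'E'
from h import *
go([.444,-.201,.2],21.3)
st=get_state();d=dict(np.load('pics/wrist0.npz'));R=Rtool(st)
c=wray(d,100,100)[0]; print('cam in tool',R.T@(c-st['position']), 'fwd',R.T@wray(d,261.47,195.19)[1])
for rel in ([0,0,0],[0,0,.019],[0,0,.14],[0,0,.083],[0,0,.1]): print(rel,wproj(d,st['position']+R@np.array(rel)))
E
```

```text
t 0.2 pos [ 0.1692 -0.5492  0.2498] yaw 17.12 tilt [-0.0002  0.0011] F [-0.   0.5 -0.1] w 0.0858
shift mm [ 365.1 -251.9   50.1] turn [-0.06 -0.01 -4.18]
cam in tool [ 7.98677559e-02 -4.82598912e-05 -1.23491721e-01] fwd [-3.11365276e-01 -6.73288441e-04  9.50290067e-01]
[0, 0, 0] [[261.67330606 271.73639008]]
[0, 0, 0.019] [[261.68733272 252.94312319]]
[0, 0, 0.14] [[261.73016166 188.55439189]]
[0, 0, 0.083] [[261.71628719 210.77943931]]
[0, 0, 0.1] [[261.72119178 203.09601875]]
```

```bash
python3 -m jog '[50,-35,0,0,0,0,100,-70,0,0,0,-1,150,-104,10,0,0,-2,200,-138,20,0,0,-3,250,-172,30,0,0,-4,300,-206,40,0,0,-4.2,345,-237,48,0,0,-4.2,365,-252,50,0,0,-4.2,365,-252,50,0,0,-4.2,365,-252,50,0,0,-4.2]' 0
python3 - <<'E'
from h import *
d=snap('wrist','w1'); go([.444,-.201,.2],21.3)
E
```

```text
clock: 1.45
position: [0.4436, -0.2018, 0.2003]
ee_rot: [0.0, 0.983, 0.185, -0.0]
contact_force: [-0.1, 0.7, 1.1]
width: 0.0856
t 1.5 pos [ 0.4434 -0.2021  0.2004] yaw 21.27 tilt [-0.0003 -0.0007] F [ 0.6 -0.3 -1. ] w 0.0854
shift mm [ 0.9 -0.8  0.4] turn [ 0.03  0.03 -0.03]
```

View pics/w1.png

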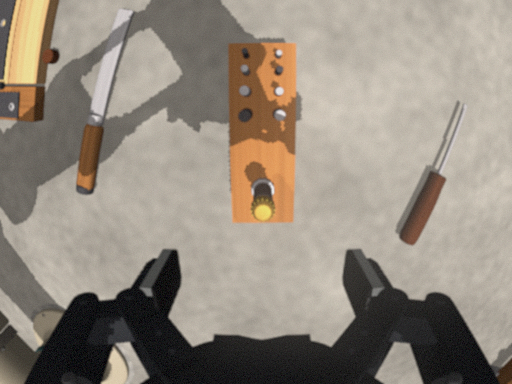

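The wrist view shows the cap at (263,212) and the collar at about (262,185), nearly under the tool axis.

```bash
python3 - <<'E'
from h import *
d=dict(np.load('pics/w1.npz'));f=d['frame'].astype(int)
sub=f[150:240,230:300]; m=((sub[...,0]>150)&(sub[...,1]>130)&(sub[...,2]<120)).astype(np.uint8)
n,l,s,c=cv2.connectedComponentsWithStats(m); i=1+np.argmax(s[1:,4]); print(s[i],c[i]+[230,150])
print('cap',wonz(d,*(c[i]+[230,150]),.116))
cv2.imwrite('pics/w1c.png',cv2.resize(cv2.cvtColor(d['frame'],cv2.COLOR_RGB2BGR)[150:230,220:305],None,fx=7,fy=7,interpolation=cv2.INTER_CUBIC))
E
```

```text
[   0    0   65   72 3531] [262.50637213 185.16680827]
cap [ 0.46183138 -0.19551722  0.116     ]
```

View pics/w1c.png

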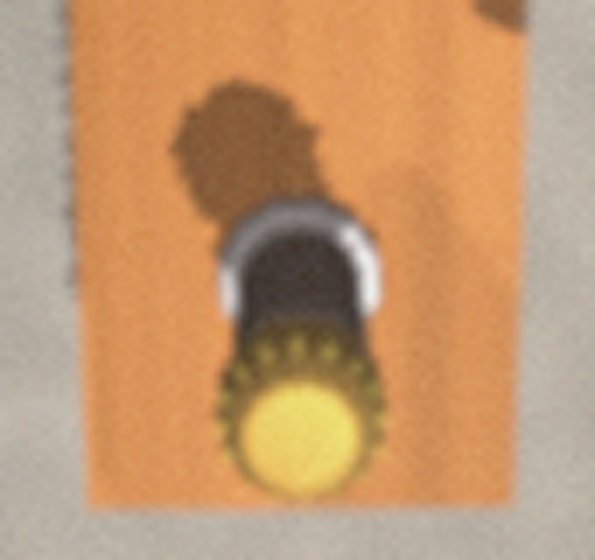

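```bash
python3 - <<'E'
from h import *
d=dict(np.load('pics/w1.npz'))
print(wonz(d,262.4,212,.117),wonz(d,262.4,188.9,.061))
go([.4437,-.2012,.081],21.3)
E
```

```text
[ 0.44264416 -0.20296261  0.117     ] [ 0.44359378 -0.20277177  0.061     ]
t 1.5 pos [ 0.4434 -0.2021  0.2004] yaw 21.27 tilt [-0.0003 -0.0007] F [ 0.6 -0.3 -1. ] w 0.0854
shift mm [  0.6  -0.8 119.4] turn [ 0.03  0.03 -0.03]
```

```bash
python3 -m jog '[0,0,40,0,0,0,0,0,75,0,0,0,0,0,100,0,0,0,0,0,113,0,0,0,0,0,118.5,0,0,0,0,0,118.5,0,0,0,0,0,118.5,0,0,0]' 0
python3 -c "
from h import *
snap('wrist','w2'); go([.4434,-.2025,.081],21.3)"
```

```text
clock: 2.38
position: [0.4445, -0.2018, 0.0827]
ee_rot: [0.001, 0.983, 0.185, 0.001]
contact_force: [0.0, 0.8, 0.7]
width: 0.0854
t 2.42 pos [ 0.4445 -0.2016  0.0826] yaw 21.32 tilt [ 0.0016 -0.0011] F [-0.6 -0.6  0.5] w 0.0852
shift mm [-1.3  0.4  1.6] turn [ 0.09 -0.06  0.02]
```

View pics/w2.png

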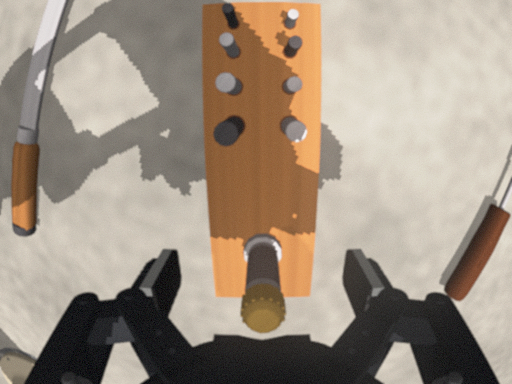

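The punch is centred between the jaws (cap at (263,315), collar at (263,245)), so I'll close.

```bash
python3 -m jog '[0,0,118.5,0,0,0,0,0,0,0,0,0]' 5 2>&1 | tail -1; python3 -m jog '[0,0,0.3,0,0,0,0,0,0.3,0,0,0,0,0,0.3,0,0,0,0,0,0.3,0,0,0,0,0,0.3,0,0,0,0,0,0.3,0,0,0]' 1 80
python3 -c "
from h import *
go([.4434,-.2025,.081],21.3)"
```

```text
out of range
clock: 3.18
position: [0.4441, -0.2015, 0.0818]
ee_rot: [0.0, 0.983, 0.185, 0.0]
contact_force: [-1.1, -0.2, 3.0]
width: 0.0138
t 3.17 pos [ 0.4441 -0.2015  0.0818] yaw 21.32 tilt [ 0.0004 -0.0005] F [-1.1 -0.2  3. ] w 0.0138
shift mm [-1.   0.7  0.8] turn [ 0.04 -0.01  0.02]
```

```bash
python3 -m jog '[0,0,-15,0,0,0,0,0,-40,0,0,0,0,0,-70,0,0,0,0,0,-95,0,0,0,0,0,-110,0,0,0,0,0,-110,0,0,0,0,0,-110,0,0,0]' 
python3 -c "
from h import *
snap('wrist','w3'); snap('scene','s3');go([.5276,.2023,.15],21.3)"
```

```text
clock: 4.05
position: [0.4432, -0.2008, 0.1903]
ee_rot: [-0.001, 0.983, 0.185, -0.001]
contact_force: [-0.5, 0.2, -2.7]
width: 0.0138
t 4.15 pos [ 0.4432 -0.2009  0.1903] yaw 21.32 tilt [-0.0022  0.0014] F [ 0.5  0.3 -1.5] w 0.0143
shift mm [ 225.2 -344.8   40.6] turn [-0.12  0.09  0.02]
```

View pics/w3.png

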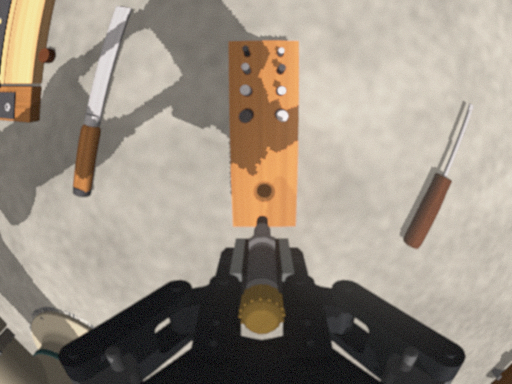

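View pics/s3.png

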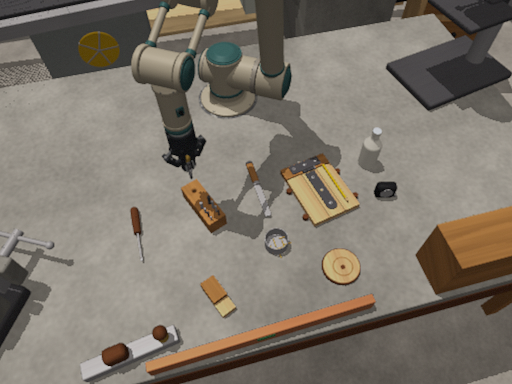

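```bash
python3 - <<'E'
from h import *
d=dict(np.load('pics/w3.npz'))
cv2.imwrite('pics/w3c.png',cv2.resize(cv2.cvtColor(d['frame'],cv2.COLOR_RGB2BGR)[170:350,215:315],None,fx=4,fy=4,interpolation=cv2.INTER_CUBIC)[:590*1+130])
E
python3 - <<'E'
import cv2
i=cv2.imread('pics/w3.png')
a=cv2.resize(i[175:260,225:305],None,fx=7,fy=7,interpolation=cv2.INTER_CUBIC);cv2.imwrite('pics/w3d.png',a)
a=cv2.resize(i[255:340,225:305],None,fx=7,fy=7,interpolation=cv2.INTER_CUBIC);cv2.imwrite('pics/w3e.png',a)
E
```

```text
(no output)
```

View pics/w3d.png

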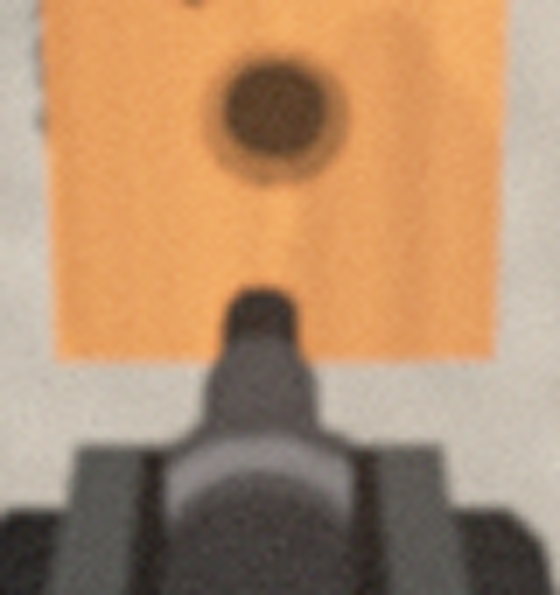

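View pics/w3e.png

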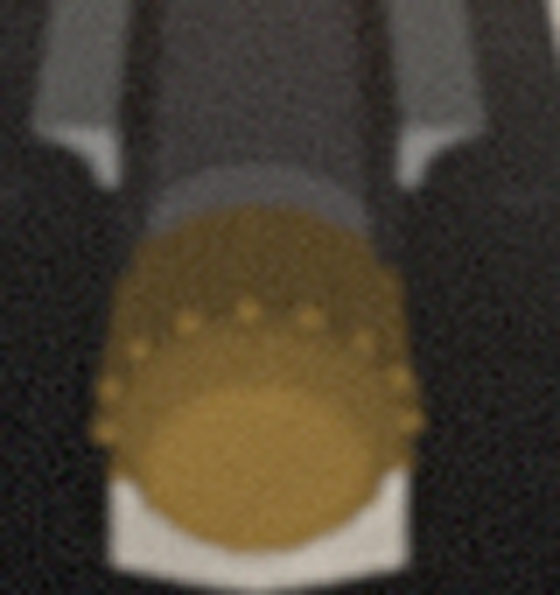

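```bash
python3 - <<'E'
from h import *
d=dict(np.load('pics/w3.npz'));st=get_state();R=Rtool(st);p=st['position']
for z in (-.0352,.0618,.0668,.0718): print(z,wproj(d,p+R@np.array([0,0,z])))
for x in (-.001,.001): print(x,wproj(d,p+R@np.array([x,0,-.0352])),wproj(d,p+R@np.array([x,0,.0668])))
h=wonz(d,263.9,191.4,.055);print('blockhole',h,'rel tool',R.T@(h-p))
# door point visible?
E
```

```text
-0.0352 [[261.45727833 319.08779192]]
0.0618 [[261.49847464 221.82084012]]
0.0668 [[261.4996352  218.97874227]]
0.0718 [[261.50074283 216.26073519]]
-0.001 [[261.45501658 320.92992828]] [[261.49827671 220.30344909]]
0.001 [[261.45956195 317.22486074]] [[261.50099806 217.64907395]]
blockhole [ 0.4424196  -0.20321247  0.055     ] rel tool [-0.00140566  0.00218258  0.13527168]
```

```bash
python3 -m jog '[15,-23,0,0,0,0,42,-65,0,0,0,0,72,-110,5,0,0,0,102,-156,10,0,0,0,132,-202,15,0,0,0,162,-248,20,0,0,0,190,-291,28,0,0,0,212,-325,36,0,0,0,225,-345,40,0,0,0,225,-345,40,0,0,0]'; python3 -m jog '[0,0,0,0,0,0,0,0,0,0,0,0]'
python3 -c "
from h import *
snap('wrist','w4'); go([.5276,.2023,.15],21.3)
i=cv2.imread('pics/w4.png');cv2.imwrite('pics/w4c.png',cv2.resize(i[155:240,220:305],None,fx=7,fy=7,interpolation=cv2.INTER_CUBIC))"
```

```text
clock: 5.4
position: [0.5276, 0.2034, 0.15]
ee_rot: [-0.0, 0.982, 0.186, -0.001]
contact_force: [0.2, -0.8, -2.3]
width: 0.014
clock: 5.65
position: [0.5279, 0.2009, 0.1514]
ee_rot: [0.0, 0.983, 0.184, -0.0]
contact_force: [0.9, -0.3, -1.8]
width: 0.0147
t 5.7 pos [0.528  0.2009 0.1516] yaw 21.25 tilt [-0.     -0.0003] F [ 0.3 -0.3 -2.1] w 0.0143
shift mm [ 0.1 -1.4  1.6] turn [ 0.02  0.01 -0.05]
```

View pics/w4.png

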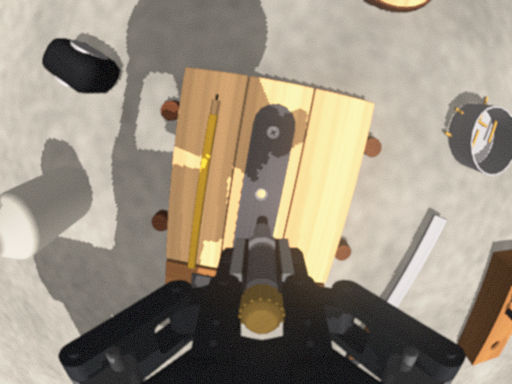

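View pics/w4c.png

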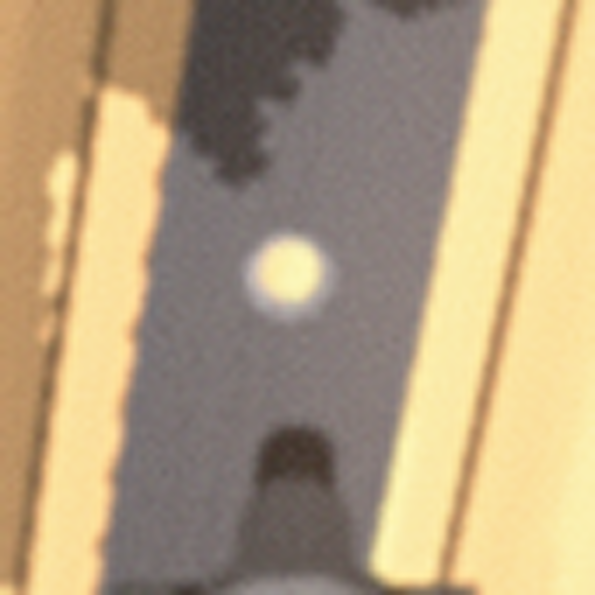

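```bash
python3 - <<'E'
from h import *
d=dict(np.load('pics/w4.npz'));st=get_state();R=Rtool(st);p=st['position']
h=wonz(d,260.9,193.9,.025);print('hole',h,'rel tool mm',R.T@(h-p)*1000)
print([np.round((R.T@(wonz(d,262.0,155+v/7-.43,p[2]-z)-p)*1000),1) for v,z in ((430,.0718),(432,.068),(440,.0718),(440,.068),(440,.064))])
E
```

```text
hole [0.52680994 0.20096179 0.025     ] rel tool mm [ -1.06698588  -0.50697384 126.58517585]
[array([ 0.2,  0.4, 71.8]), array([ 1.5,  0.4, 68. ]), array([-0.9,  0.4, 71.8]), array([ 0.7,  0.4, 68. ]), array([ 2.3,  0.4, 64. ])]
```

```bash
python3 -m jog '[0,-0.5,15,0,0,0,0,-0.9,35,0,0,0,0,-0.9,44,0,0,0,0,-0.9,48,0,0,0,0,-0.9,48,0,0,0,0,-0.9,48,0,0,0]'
python3 -c "
from h import *
snap('wrist','w5'); snap('top','t5');snap('scene','s5');go([.5276,.2023,.10],21.3)
i=cv2.imread('pics/w5.png');cv2.imwrite('pics/w5c.png',cv2.resize(i[175:260,220:305],None,fx=7,fy=7,interpolation=cv2.INTER_CUBIC))
i=cv2.imread('pics/s5.png');cv2.imwrite('pics/s5c.png',cv2.resize(i[140:220,280:365],None,fx=7,fy=7,interpolation=cv2.INTER_CUBIC))"
```

```text
clock: 6.45
position: [0.5282, 0.2028, 0.104]
ee_rot: [0.0, 0.983, 0.185, 0.001]
contact_force: [0.4, 0.6, -1.6]
width: 0.0143
t 6.6 pos [0.5281 0.2028 0.104 ] yaw 21.33 tilt [0.001  0.0001] F [ 0.1  0.8 -1.9] w 0.014
shift mm [-0.6  0.3  4. ] turn [ 0.01 -0.06  0.03]
```

View pics/w5c.png

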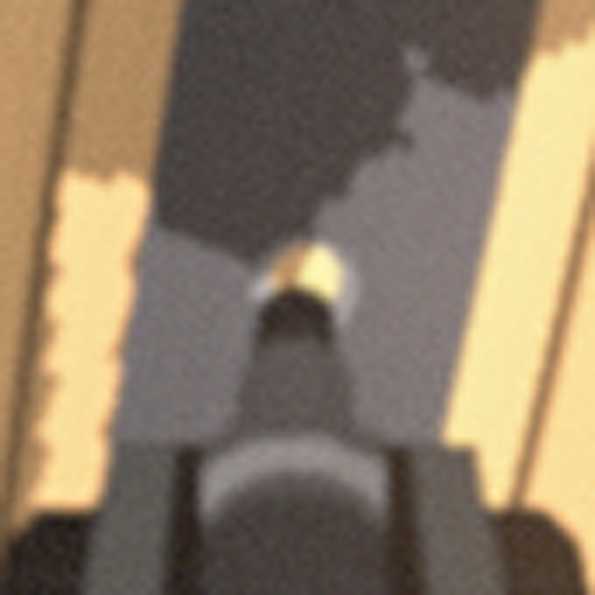

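View pics/s5c.png

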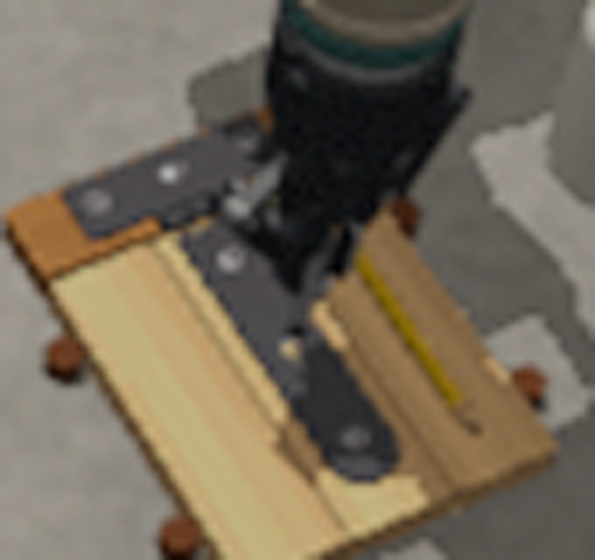

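```bash
python3 -m jog '[0,0.9,0,0,0,0,0,0.9,0,0,0,0,0,0.9,0,0,0,0]'
python3 - <<'E'
from h import *
snap('wrist','w6')
i=cv2.imread('pics/w6.png');cv2.imwrite('pics/w6c.png',cv2.resize(i[175:260,220:305],None,fx=7,fy=7,interpolation=cv2.INTER_CUBIC))
d=dict(np.load('pics/w6.npz'));st=get_state();R=Rtool(st);p=st['position'];go([.5276,.2023,.10],21.3)
for z in(.0248,.0268,.0288):print('collar edge x',R.T@(wonz(d,262,175+437/7-.43,p[2]-z)-p)*1000-[11,0,0])
E
```

```text
clock: 6.98
position: [0.5281, 0.2019, 0.1035]
ee_rot: [0.0, 0.983, 0.185, 0.0]
contact_force: [-0.8, 0.5, -2.7]
width: 0.0141
t 7.03 pos [0.5281 0.2019 0.1035] yaw 21.32 tilt [ 0.     -0.0001] F [ 0.3  0.6 -2.1] w 0.0146
shift mm [-0.3 -0.6  3.5] turn [0.01 0.   0.02]
collar edge x [-4.24412777  0.32099672 24.79989388]
collar edge x [-5.22811213  0.32491231 26.7999148 ]
collar edge x [-6.21209649  0.3288279  28.79993572]
```

View pics/w6c.png

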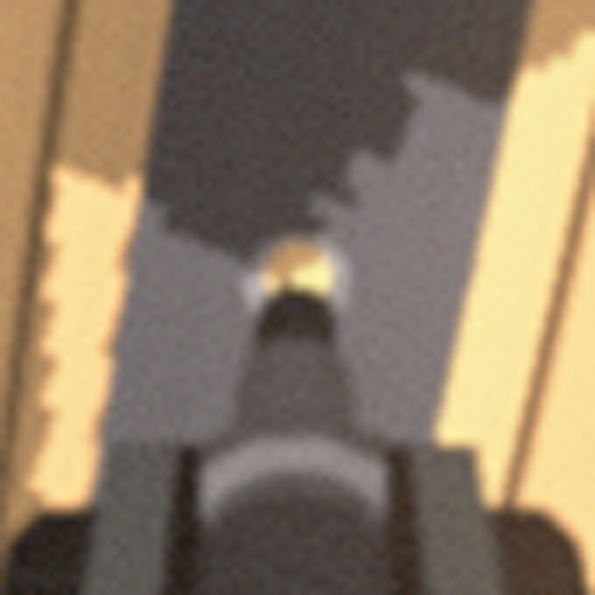

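```bash
python3 - <<'E'
from h import *
d=dict(np.load('pics/w6.npz'));st=get_state();R=Rtool(st);p=st['position']
for P in ([11,0,19],[11,0,0],[11,0,-10],[11,0,26.8],[9.8,0,26.8],[11,0,20.8],[8,0,20.8],[0,0,19],[0,0,26.8],[5.5,0,35]):
    q=wproj(d,p+R@np.array(P)/1000)[0]; print(P,q,((q-[220,175]+.43)*7).round())
h=wonz(d,220+299/7-.43,175+290/7-.43,.025);print('hole rel',R.T@(h-p)*1000)
E
cp pics/w6.png pics/w6v.png
```

```text
[11, 0, 19] [261.42143624 234.6570705 ] [293. 421.]
[11, 0, 0] [261.39793353 251.99510466] [293. 542.]
[11, 0, -10] [261.38318811 262.86838211] [293. 618.]
[11, 0, 26.8] [261.42968285 228.57144405] [293. 378.]
[9.8, 0, 26.8] [261.42797897 230.52558555] [293. 392.]
[11, 0, 20.8] [261.42340393 233.20509782] [293. 410.]
[8, 0, 20.8] [261.41907275 238.19427112] [293. 445.]
[0, 0, 19] [261.40582523 252.67904303] [293. 547.]
[0, 0, 26.8] [261.41446661 246.03542121] [293. 500.]
[5.5, 0, 35] [261.43012287 231.27161381] [293. 397.]
hole rel [-2.48001478  0.60866878 78.4775995 ]
```

View pics/w6v.png

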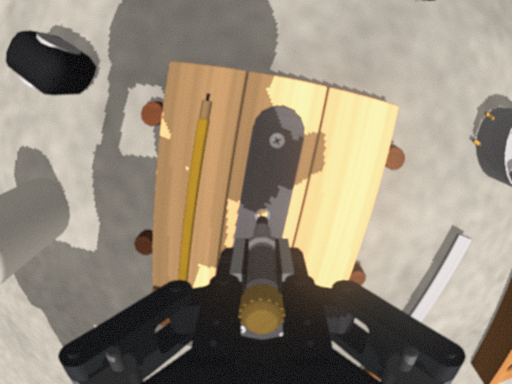

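```bash
python3 -c "
import cv2,numpy as np
a=cv2.imread('pics/w2.png')[215:335,220:305];b=cv2.imread('pics/w6.png')[215:335,220:305]
c=np.hstack([cv2.resize(x,None,fx=4.6,fy=4.6,interpolation=cv2.INTER_CUBIC) for x in(a,b)])
c=np.clip(c.astype(float)*1.7,0,255).astype('uint8')
cv2.imwrite('pics/cmp.png',c);print(c.shape)"
```

```text
(552, 782, 3)
```

View pics/cmp.png

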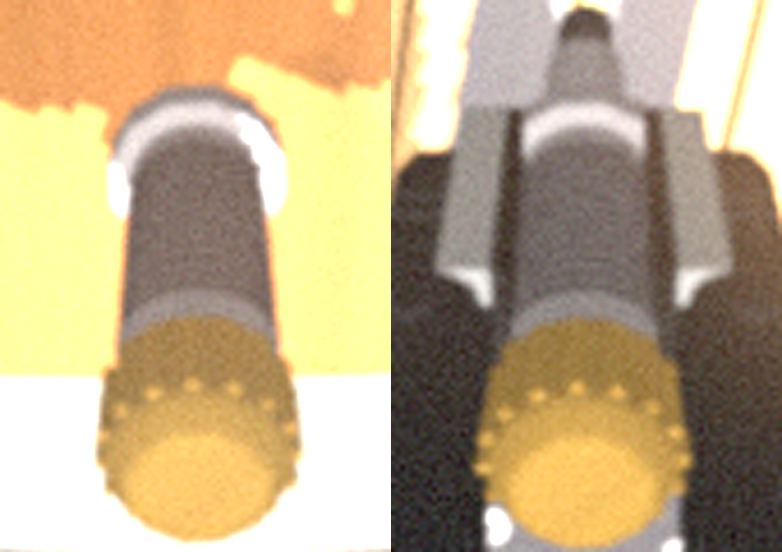

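```bash
python3 -m jog '[0,0,2,0,0,0,0,0,4,0,0,0,0,0,6,0,0,0,0,0,7,0,0,0,0,0,7,0,0,0]'
python3 - <<'E'
from h import *
snap('wrist','w7')
i=cv2.imread('pics/w7.png');cv2.imwrite('pics/w7c.png',cv2.resize(i[175:260,220:305],None,fx=7,fy=7,interpolation=cv2.INTER_CUBIC))
go([.5276,.2023,.10],21.3)
E
```

```text
clock: 7.65
position: [0.528, 0.2019, 0.0963]
ee_rot: [0.0, 0.983, 0.185, -0.0]
contact_force: [-0.2, 0.3, -2.0]
width: 0.0141
t 7.7 pos [0.5281 0.2019 0.0964] yaw 21.32 tilt [-0.0001 -0.0001] F [-0.5 -0.3 -1.8] w 0.0142
shift mm [-0.3 -0.5 -3.6] turn [0.   0.01 0.02]
```

View pics/w7c.png

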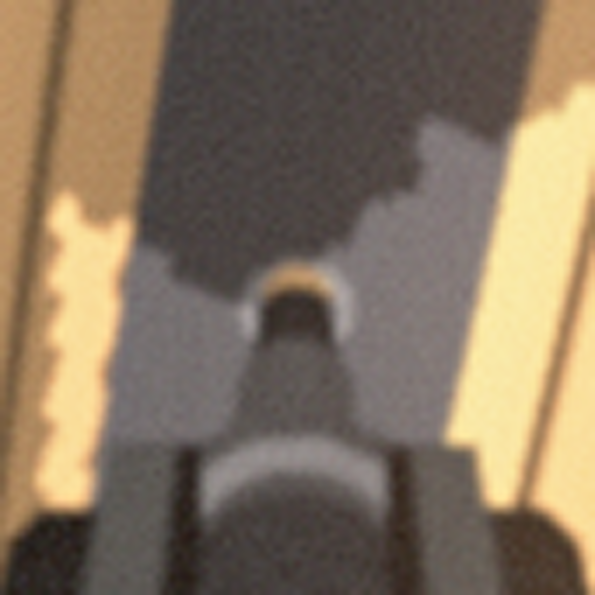

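```bash
python3 -m jog '[0,0,1,0,0,0,0,0,2,0,0,0,0,0,2,0,0,0]'; python3 -m jog '[0,0,1,0,0,0,0,0,1,0,0,0]';python3 -c "
from h import *
snap('wrist','w8')
i=cv2.imread('pics/w8.png');cv2.imwrite('pics/w8c.png',cv2.resize(i[175:260,220:305],None,fx=7,fy=7,interpolation=cv2.INTER_CUBIC))"
```

```text
clock: 8.07
position: [0.528, 0.2019, 0.0944]
ee_rot: [0.0, 0.983, 0.185, -0.0]
contact_force: [0.5, -0.8, -2.4]
width: 0.0144
clock: 8.32
position: [0.5281, 0.2019, 0.0934]
ee_rot: [0.0, 0.983, 0.185, 0.0]
contact_force: [-0.8, 0.9, -2.9]
width: 0.0143
```

View pics/w8c.png

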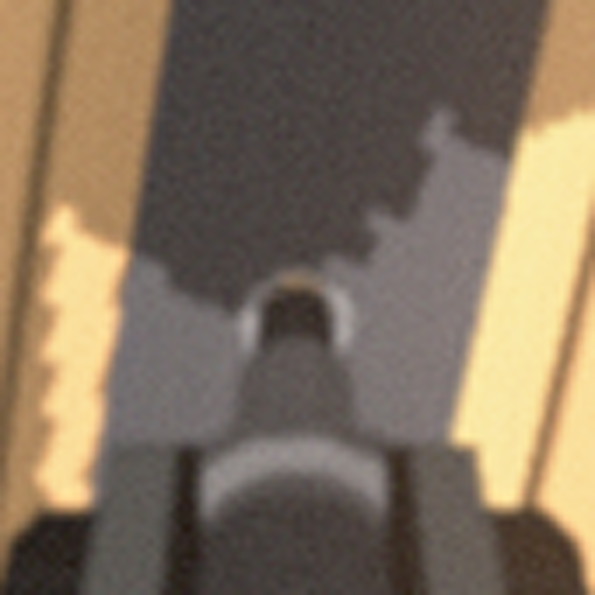

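```bash
for i in 1 2; do python3 -m jog '[0,0,1,0,0,0,0,0,1,0,0,0,0,0,1,0,0,0]' | sed -n '1,4p'; done
```

```text
clock: 8.75
position: [0.5283, 0.202, 0.093]
ee_rot: [0.0, 0.983, 0.185, 0.0]
contact_force: [-0.9, 0.4, 3.9]
clock: 9.12
position: [0.5283, 0.202, 0.0917]
ee_rot: [0.0, 0.983, 0.185, 0.0]
contact_force: [0.2, 0.1, 5.0]
```

```bash
python3 -c "
from h import *
snap('wrist','w9')
i=cv2.imread('pics/w9.png');cv2.imwrite('pics/w9c.png',cv2.resize(i[175:260,220:305],None,fx=7,fy=7,interpolation=cv2.INTER_CUBIC))
go([.5276,.2023,.10],21.3)
d=dict(np.load('pics/w9.npz'));st=get_state();R=Rtool(st);p=st['position']
for L in (.0712,.0682):
  for v in (285,290): print(L,v,(R.T@(wonz(d,262,175+v/7-.43,p[2]-L+.0015)-p)*1000))
"
```

```text
t 9.18 pos [0.5283 0.2019 0.0917] yaw 21.32 tilt [0.0005 0.    ] F [-0.2  0.1  4.8] w 0.0137
shift mm [-0.5 -0.6 -8.3] turn [ 0.01 -0.03  0.02]
0.0712 285 [ 1.63799026  0.38157547 69.70084885]
0.0712 290 [ 1.096822    0.38237178 69.70059232]
0.0682 285 [ 2.85062267  0.37607111 66.70142269]
0.0682 290 [ 2.31784465  0.37685508 66.70117014]
```

View pics/w9c.png

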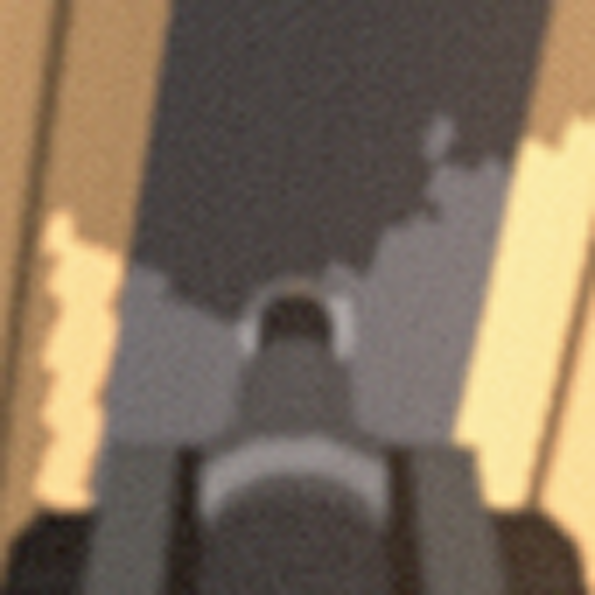

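```bash
python3 -m jog '[0,0,0.5,0,0,0,0,0,1,0,0,0,0,0,1.5,0,0,0,0,0,2,0,0,0,0,0,2.5,0,0,0,0,0,3,0,0,0,0,0,3,0,0,0]'| sed -n '1,4p';  python3 -m jog '[0,0,0.5,0,0,0,0,0,1,0,0,0,0,0,1.5,0,0,0,0,0,2,0,0,0,0,0,2,0,0,0,0,0,2,0,0,0]'| sed -n '1,4p'; python3 -c "
from h import *
go([.5276,.2023,.0819],21.3)"
```

```text
clock: 10.05
position: [0.5284, 0.202, 0.0891]
ee_rot: [0.0, 0.983, 0.185, 0.0]
contact_force: [-1.8, -0.6, 7.1]
clock: 10.8
position: [0.5284, 0.202, 0.0874]
ee_rot: [0.0, 0.983, 0.185, 0.001]
contact_force: [-1.5, -0.9, 9.7]
t 10.8 pos [0.5284 0.202  0.0874] yaw 21.32 tilt [0.0011 0.0002] F [-1.5 -0.9  9.7] w 0.0142
shift mm [-0.7 -0.6  5.5] turn [ 0.01 -0.06  0.02]
```

```bash
python3 -m jog '[0,0,0.5,0,0,0,0,0,1,0,0,0,0,0,1.5,0,0,0,0,0,2,0,0,0,0,0,2,0,0,0,0,0,2,0,0,0]'| sed -n '1,4p';  python3 -m jog '[0,0,0.5,0,0,0,0,0,0.7,0,0,0,0,0,0.7,0,0,0,0,0,0.7,0,0,0]'| sed -n '1,5p'
```

```text
clock: 11.55
position: [0.5285, 0.202, 0.0857]
ee_rot: [0.0, 0.983, 0.185, 0.001]
contact_force: [-2.0, -1.4, 12.4]
clock: 12.05
position: [0.5285, 0.202, 0.0851]
ee_rot: [0.0, 0.983, 0.185, 0.001]
contact_force: [-2.3, -1.1, 11.4]
width: 0.0142
```

```bash
for i in 1 2; do python3 -m jog '[0,0,0.25,0,0,0,0,0,0.5,0,0,0,0,0,0.5,0,0,0]'| sed -n '1,4p'; done
```

```text
clock: 12.42
position: [0.5285, 0.202, 0.0847]
ee_rot: [0.0, 0.983, 0.185, 0.001]
contact_force: [-3.2, -0.1, 12.3]
clock: 12.8
position: [0.5285, 0.202, 0.0842]
ee_rot: [0.0, 0.983, 0.185, 0.001]
contact_force: [-2.1, -0.9, 13.7]
```

```bash
for i in 1 2; do python3 -m jog '[0,0,0.25,0,0,0,0,0,0.5,0,0,0,0,0,0.5,0,0,0]'| sed -n '1,4p'; done
```

```text
clock: 13.18
position: [0.5285, 0.202, 0.0837]
ee_rot: [0.0, 0.983, 0.185, 0.001]
contact_force: [-3.0, -0.7, 12.0]
clock: 13.55
position: [0.5285, 0.202, 0.0832]
ee_rot: [0.0, 0.983, 0.185, 0.001]
contact_force: [-2.4, 0.3, 13.0]
```

```bash
for i in 1 2; do python3 -m jog '[0,0,0.3,0,0,0,0,0,0.3,0,0,0]'| sed -n '1,4p'; done
```

```text
clock: 13.8
position: [0.5285, 0.202, 0.0828]
ee_rot: [0.0, 0.983, 0.185, 0.001]
contact_force: [-2.0, -0.3, 12.8]
clock: 14.05
position: [0.5285, 0.202, 0.0823]
ee_rot: [0.0, 0.983, 0.185, 0.001]
contact_force: [-1.0, -0.9, 9.9]
```

```bash
for i in 1 2; do python3 -m jog '[0,0,0.3,0,0,0,0,0,0.3,0,0,0]'| sed -n '1,4p'; done
```

```text
clock: 14.3
position: [0.5281, 0.2019, 0.0807]
ee_rot: [0.0, 0.983, 0.185, 0.0]
contact_force: [0.2, -0.2, -0.8]
clock: 14.55
position: [0.5282, 0.2019, 0.0804]
ee_rot: [0.0, 0.983, 0.185, -0.0]
contact_force: [0.5, 0.1, 2.8]
```

The spring has snapped: the force fell from about 15 N to 1–5 N. I'll check the alignment before lifting.

```bash
python3 -c "
from h import *
snap('wrist','w10')
i=cv2.imread('pics/w10.png');cv2.imwrite('pics/w10c.png',cv2.resize(i[175:340,210:315],None,fx=3.6,fy=3.6,interpolation=cv2.INTER_CUBIC))
go([.5276,.2023,.0819],21.3)"
```

```text
t 14.6 pos [0.5282 0.2019 0.0804] yaw 21.32 tilt [ 0.     -0.0001] F [-0.2  0.4  2.1] w 0.0139
shift mm [-0.4 -0.6 -1.5] turn [0.01 0.   0.02]
```

View pics/w10c.png

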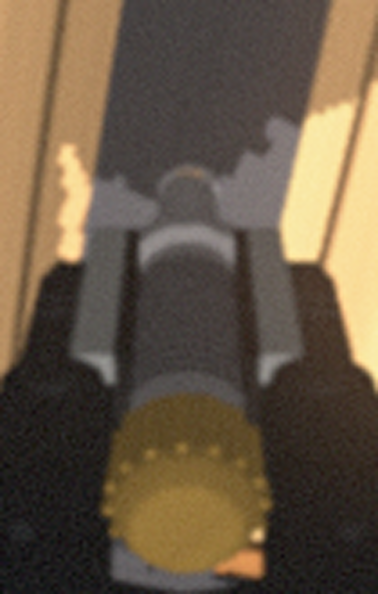

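The nose sits in the hole and the punch is upright, so I'll lift off.

```bash
python3 -m jog '[0,0,-4,0,0,0,0,0,-15,0,0,0,0,0,-40,0,0,0,0,0,-75,0,0,0,0,0,-100,0,0,0,0,0,-110,0,0,0,0,0,-110,0,0,0]'
python3 -c "
from h import *
snap('wrist','w11'); go([.4436,-.2022,.19],21.3)"
```

```text
clock: 15.48
position: [0.5279, 0.2019, 0.1903]
ee_rot: [0.0, 0.983, 0.185, -0.0]
contact_force: [0.2, -0.0, -3.1]
width: 0.0143
t 15.53 pos [0.5274 0.2018 0.1896] yaw 21.32 tilt [-0.0018 -0.0005] F [-0.7 -0.1 -2.1] w 0.014
shift mm [-2.249e+02  3.458e+02 -1.000e-01] turn [-0.01  0.11  0.02]
```

View pics/w11.png

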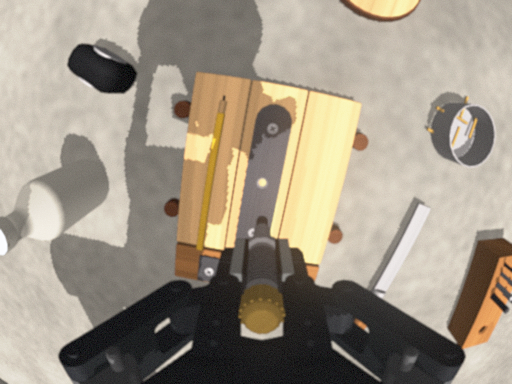

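The nose is out again (tip at (262,220)) and the cap still sits at (263,313) in the hand. Now back to above the block.

```bash
python3 -m jog '[-15,23,0,0,0,0,-42,65,0,0,0,0,-72,110,0,0,0,0,-102,156,0,0,0,0,-132,202,0,0,0,0,-162,248,0,0,0,0,-190,291,0,0,0,0,-212,325,0,0,0,0,-225,346,0,0,0,0,-225,346,0,0,0,0]' >/dev/null; python3 -m jog '[0,0,20,0,0,0,0,0,20,0,0,0,0,0,20,0,0,0]'
python3 -c "
from h import *
snap('wrist','w12'); go([.4436,-.2022,.17],21.3)
i=cv2.imread('pics/w12.png');cv2.imwrite('pics/w12c.png',cv2.resize(i[165:250,220:305],None,fx=7,fy=7,interpolation=cv2.INTER_CUBIC))"
```

```text
clock: 17.15
position: [0.4444, -0.2015, 0.1705]
ee_rot: [-0.0, 0.983, 0.185, -0.0]
contact_force: [0.2, -0.7, -2.0]
width: 0.0143
t 17.2 pos [ 0.4446 -0.2017  0.1709] yaw 21.37 tilt [ 0.0004 -0.0001] F [-0.8 -0.5 -2. ] w 0.0144
shift mm [-1.1  0.1  0.9] turn [ 0.01 -0.02  0.07]
```

View pics/w12c.png

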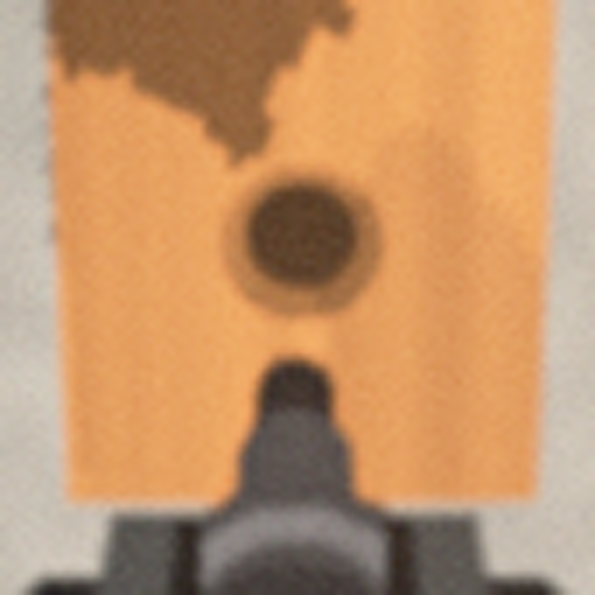

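```bash
python3 - <<'E'
from h import *
d=dict(np.load('pics/w12.npz'));st=get_state();R=Rtool(st);p=st['position']
print('hole rel',R.T@(wonz(d,262.7,199.3,.055)-p)*1000)
for L in (.0712,.0695): print('tip +x edge',L,R.T@(wonz(d,220+295/7-.43,165+360/7-.43,p[2]-L+.001)-p)*1000)
E
```

```text
hole rel [ -2.43568584   0.60285381 115.87979936]
tip +x edge 0.0712 [ 0.85356651 -0.21869822 70.2002093 ]
tip +x edge 0.0695 [ 1.54660922 -0.2186925  68.50041418]
```

```bash
python3 -m jog '[-0.8,0.8,12,0,0,0,-0.8,0.8,26,0,0,0,-0.8,0.8,34,0,0,0,-0.8,0.8,38,0,0,0,-0.8,0.8,38,0,0,0,-0.8,0.8,38,0,0,0]'
python3 -c "
from h import *
snap('wrist','w13'); go([.4436,-.2022,.0818],21.3)
i=cv2.imread('pics/w13.png');cv2.imwrite('pics/w13c.png',cv2.resize(i[175:260,220:305],None,fx=7,fy=7,interpolation=cv2.INTER_CUBIC))"
```

```text
clock: 17.95
position: [0.4441, -0.2035, 0.1329]
ee_rot: [0.0, 0.983, 0.185, 0.0]
contact_force: [-0.7, -0.5, -2.4]
width: 0.0145
t 18.0 pos [ 0.4441 -0.2035  0.1329] yaw 21.32 tilt [ 0.0008 -0.0006] F [-0.9  0.3 -2.4] w 0.0141
shift mm [-0.  -1.4 51.1] turn [ 0.05 -0.03  0.02]
```

View pics/w13c.png

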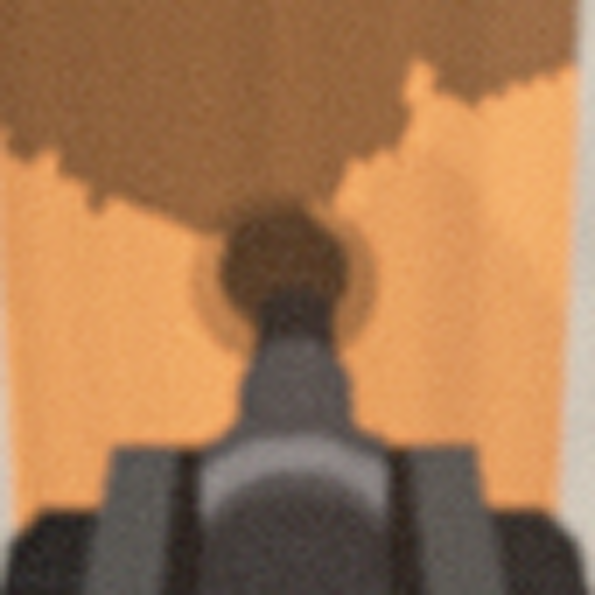

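```bash
python3 - <<'E'
from h import *
d=dict(np.load('pics/w13.npz'));st=get_state();R=Rtool(st);p=st['position']
for v in (272,278): print('hole rel',R.T@(wonz(d,220+285/7-.43,175+v/7-.43,.055)-p)*1000)
print('tip +x edge',R.T@(wonz(d,220+296/7-.43,175+290/7-.43,p[2]-.0702)-p)*1000)
E
python3 -m jog '[0,-1.1,0,0,0,0,0,-1.1,8,0,0,0,0,-1.1,14,0,0,0,0,-1.1,14,0,0,0,0,-1.1,14,0,0,0]'
python3 -c "
from h import *
snap('wrist','w14'); go([.4436,-.2022,.0818],21.3)
i=cv2.imread('pics/w14.png');cv2.imwrite('pics/w14c.png',cv2.resize(i[175:260,220:305],None,fx=7,fy=7,interpolation=cv2.INTER_CUBIC))"
```

```text
hole rel [-0.22760226 -0.86968368 77.94798964]
hole rel [-0.90110472 -0.87003538 77.94764104]
tip +x edge [ 0.90316576  0.26938441 70.20071698]
clock: 18.62
position: [0.4435, -0.2023, 0.1185]
ee_rot: [-0.0, 0.983, 0.185, -0.0]
contact_force: [-0.5, -0.5, -1.1]
width: 0.014
t 18.68 pos [ 0.4436 -0.2023  0.1187] yaw 21.32 tilt [ 0.0002 -0.0002] F [ 0.5  0.7 -2.3] w 0.0143
shift mm [ 0.1 -0.1 36.9] turn [ 0.02 -0.01  0.02]
```

View pics/w14c.png

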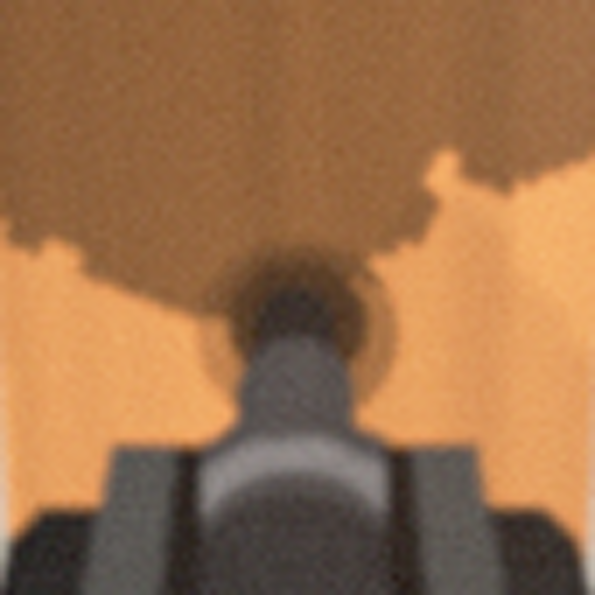

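The nose is in the mouth and centred (ring 202–397, nose at 296 in the zoomed crop). Going down.

```bash
python3 -m jog '[0,0,4,0,0,0,0,0,8,0,0,0,0,0,12,0,0,0,0,0,15,0,0,0,0,0,15,0,0,0]'
python3 -c "
from h import *
snap('wrist','w15'); go([.4436,-.2022,.0818],21.3)
i=cv2.imread('pics/w15.png');cv2.imwrite('pics/w15c.png',cv2.resize(i[175:260,220:305],None,fx=7,fy=7,interpolation=cv2.INTER_CUBIC))"
```

```text
clock: 19.3
position: [0.4432, -0.2021, 0.1033]
ee_rot: [-0.0, 0.983, 0.185, -0.0]
contact_force: [-0.0, -0.1, -3.2]
width: 0.0142
t 19.35 pos [ 0.4434 -0.2022  0.1035] yaw 21.32 tilt [-0.0002  0.0001] F [-0.4 -0.3 -1.8] w 0.0143
shift mm [ 0.2  0.1 21.7] turn [-0.01  0.01  0.02]
```

View pics/w15c.png

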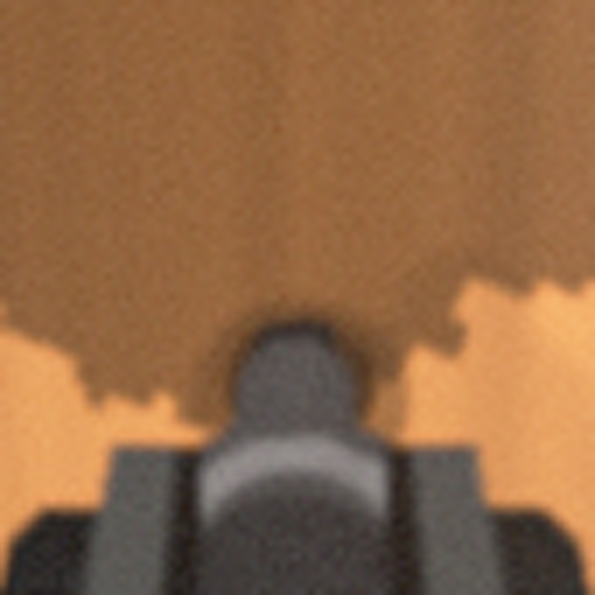

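```bash
python3 -m jog '[0,0.4,3,0,0,0,0,0.4,6,0,0,0,0,0.4,9,0,0,0,0,0.4,12,0,0,0,0,0.4,12,0,0,0]' | sed -n '1,4p';  python3 -m jog '[0,0,2,0,0,0,0,0,4,0,0,0,0,0,6,0,0,0,0,0,6,0,0,0]'| sed -n '1,4p'
```

```text
clock: 19.98
position: [0.4434, -0.2025, 0.0913]
ee_rot: [-0.0, 0.983, 0.185, -0.0]
contact_force: [-0.3, -0.3, -1.6]
clock: 20.48
position: [0.4434, -0.2025, 0.0854]
ee_rot: [-0.0, 0.983, 0.185, -0.0]
contact_force: [0.0, 0.1, -1.9]
```

```bash
for i in 1 2 3; do python3 -m jog '[0,0,1,0,0,0,0,0,1,0,0,0,0,0,1,0,0,0]' | sed -n '1,4p';  done
```

```text
clock: 20.85
position: [0.4436, -0.2026, 0.0846]
ee_rot: [0.0, 0.983, 0.185, 0.0]
contact_force: [0.8, -0.0, -1.7]
clock: 21.22
position: [0.4436, -0.2026, 0.0836]
ee_rot: [0.0, 0.983, 0.185, -0.0]
contact_force: [-0.4, -0.8, -2.4]
clock: 21.6
position: [0.4436, -0.2026, 0.0826]
ee_rot: [0.0, 0.983, 0.185, 0.0]
contact_force: [0.5, -0.1, -2.5]
```

```bash
for i in 1 2 3; do python3 -m jog '[0,0,0.5,0,0,0,0,0,0.5,0,0,0]' | sed -n '1,4p';  done
```

```text
clock: 21.85
position: [0.4435, -0.2026, 0.0821]
ee_rot: [0.0, 0.983, 0.185, -0.0]
contact_force: [0.2, -0.7, -2.7]
clock: 22.1
position: [0.4436, -0.2026, 0.0818]
ee_rot: [0.0, 0.983, 0.185, 0.0]
contact_force: [0.1, 0.4, 0.1]
clock: 22.35
position: [0.4436, -0.2026, 0.0817]
ee_rot: [0.0, 0.983, 0.185, 0.0]
contact_force: [-1.8, 0.8, 5.1]
```

The collar is seated at the same tool height as in the original grasp. I'll release and check.

```bash
python3 -m jog '[0,0,-0.4,0,0,0,0,0,-0.4,0,0,0]' - 20 | sed -n '1,4p'; python3 -m jog '[0,0,0,0,0,0,0,0,0,0,0,0,0,0,0,0,0,0,0,0,0,0,0,0,0,0,0,0,0,0,0,0,0,0,0,0]' 0
python3 -c "
from h import *
snap('wrist','w16'); go([.4436,-.2022,.0818],21.3)"
```

```text
clock: 22.6
position: [0.4436, -0.2026, 0.0817]
ee_rot: [0.0, 0.983, 0.185, 0.0]
contact_force: [-2.3, 0.7, 4.8]
clock: 23.35
position: [0.4436, -0.2026, 0.0815]
ee_rot: [0.0, 0.983, 0.185, -0.0]
contact_force: [1.0, -0.2, -0.0]
width: 0.0852
t 23.4 pos [ 0.4436 -0.2026  0.0815] yaw 21.32 tilt [ 0.0001 -0.0001] F [-0.2  0.3  0.7] w 0.0854
shift mm [ 0.1 -0.4 -0.3] turn [ 0.01 -0.    0.02]
```

View pics/w16.png

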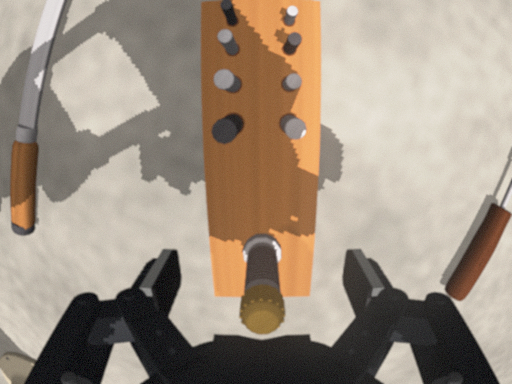

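The punch stands as it did at the start (collar at (262,245), cap at (263,316)). I'll retreat straight up and check.

```bash
python3 -m jog '[0,0,-15,0,0,0,0,0,-40,0,0,0,0,0,-75,0,0,0,0,0,-105,0,0,0,0,0,-119,0,0,0,0,0,-119,0,0,0,0,0,-119,0,0,0]' | sed -n '1,4p'
python3 -c "
from h import *
snap('wrist','w17'); go([.4434,-.2021,.2004],21.3); snap('scene','s17')
a=cv2.imread('pics/w1.png')[150:230,220:305];b=cv2.imread('pics/w17.png')[150:230,220:305];c=cv2.imread('pics/s17.png')[165:245,170:255]
cv2.imwrite('pics/end.png',np.hstack([cv2.resize(x,None,fx=3.1,fy=3.1,interpolation=cv2.INTER_CUBIC) for x in(a,b,c)]))"
```

```text
clock: 24.28
position: [0.4428, -0.2021, 0.1993]
ee_rot: [-0.001, 0.983, 0.185, -0.001]
contact_force: [0.2, 0.3, -0.1]
t 24.32 pos [ 0.4428 -0.2021  0.1991] yaw 21.32 tilt [-0.0024  0.0014] F [-0.  -0.4  0.1] w 0.0853
shift mm [ 0.6  0.2 -1.3] turn [-0.13  0.1   0.02]
```

View pics/end.png

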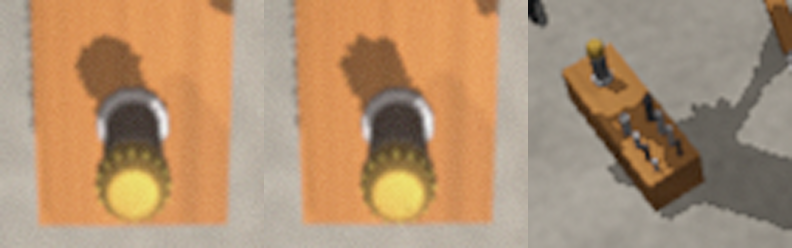

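View pics/s17.png

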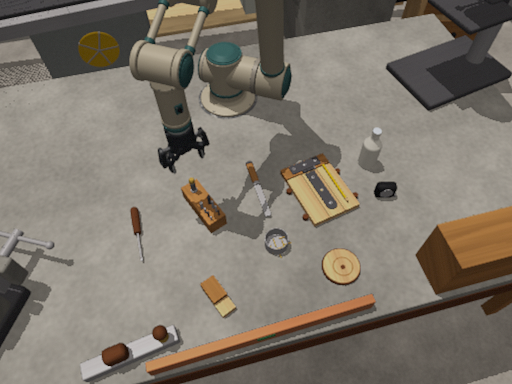

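The punch is upright and seated as at the start, everything else is in place, and the gripper is clear.

```bash
python3 -c "
from rig import *
print(sign_off())"
```

```text
the job is handed in; nothing more can be done
None
```

I took the punch out of the drill block, tripped it in the empty hinge hole, and stood it back in its block hole. The job was handed in at about 24.3 s. The hand-in reports no verdict, so what follows comes from my own readings.

- **Press:** the net force climbed to about 15–16 N, then dropped to 1–5 N when the spring snapped. I took one more 0.3 mm step after the drop, which may have just reached the stop at about 5 N, well under the 24 N limit. The wrist picture showed the nose centred in the hole to about 0.5 mm. The nose sprang out again on lifting.
- **Return:** the collar touched down with the tool at z = 81.8 mm, the same height as when I first gripped it. The last wrist and scene pictures show the punch upright and seated as at the start. The gripper is open and clear, with no contact force, and nothing else appears to have moved.
- **Disagreements:**
  - The tool travel at the snap was about 1–1.5 mm more than the nose figures predict, probably from give in the grip.
  - The overhead and wrist cameras differed by about 2 mm on the punch's position, so I aligned by the wrist view.
  - One gripper command with an out-of-range value was refused and moved nothing.

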